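# Air the test kiln and hold its spring door half open

### The arm

A 7-joint arm with a two-finger parallel gripper is mounted at the origin on the work surface. World frame = base frame: x ahead of the robot, y to its left, z up, the work surface at z = 0. Lengths are in m, angles in degrees, forces in N, time in s.
With the tool pointing down it reaches from about 0.425 to 0.875 m from the base axis. Payload 8.4 kg.
Tool frame: the origin (TCP) lies between the finger pads, 19 mm behind the fingertips; this is the grasp point; z points along the fingers, y is the line along which they close (so a half turn about z gives the same grasp; the last joint's range is limited). The gripper opens to 87 mm and grips with 3 to 60 N. Pads are 19 mm wide; open, the fingers measure 117 mm over their backs; the gripper's body (75 mm by 190 mm) begins 51 mm behind the grasp point.
Start: joints at [-76.902, 19.091, 2.286, 83.961, -0.768, 76.965, -3.352], TCP at [0.209, 0.615, 0.241] pointing down, gripper open.
Joint ranges: [-147.57, 147.57], [-21.85, 119.76], [-74.77, 79.35], [14.55, 137.4], [-85.83, 265.84], [4.83, 119.75], [-152.11, 152.11]. Speed limits (degrees/s): [127.2, 127.2, 159.86, 159.86, 180, 180, 180].

### API

Orientations are given as [roll, pitch, yaw] about the fixed x, y, z axes, in that order (R = Rz(yaw) Ry(pitch) Rx(roll)).
In Python, from plant import manip, imaging gives the robot as it stands.
- The arm moves only by the shell command python3 -m creep 'ROWS' [FORCE]. ROWS is JSON, a list of rows, each a list of 3 entries, a list of its own where there are three numbers: the opening, from 0 (shut) to 1 (fully open), then the shift along the tool's x, y, z in mm, then the turn, a rotation vector about the tool's x, y, z in degrees. A call has 1 to 20 rows; each row shifts and turns the commanded pose from where the row before left it, along the tool's axes as they then stand; what a row does not reach is not made up. A row lasts 1/10 s, in which the tool goes at most 50 mm and 8.59 degrees, less where a joint would pass 70% of its speed; a pose out of reach is approached as far as the arm can. A call with a gripper value outside its range is refused whole. The fingers move at their own pace and stop on an object; FORCE is the grip in N (left out, the last holds). Time passes only in rows, so rows that do not move let the fingers close. It gives the time, the measured TCP pose, the force, the opening and the grip force at its end, in the units of the state.
- manip.get_obs(): the state, without advancing time (a new reading comes with each control period).
- imaging.get_image(name): name is "scene" or "top" or "wrist"; returns a dict with "pixels" (420x560x3 uint8, red, green, blue), "fov_y" (degrees; the focal length in pixels is half the picture's height over the tangent of half this angle, whatever the lens; pixels are square), "cx", "cy" (the principal point, pixels), "R" (3x3) and "t" (3): a world point X has camera coordinates R X + t. Camera axes: x right, y down, z forward; pixel columns grow to the right and rows downward; lengths in m; the calibration is good to about 2 mm. A picture is of the moment at which its call begins. There is no depth.
- manip.job_done(): hands the job in; it is judged then, once.
The state is a dict: "t": time; "joint_positions": joint angles; "qvel": joint speeds; "tau": joint torques, N m; "eef_pos": TCP position; "tool_rot": TCP orientation; "ft_force": force on the tool from outside, world axes, zero at the start; "ft_torque": the same for the moment, N m; "width": finger opening in m; "grip_force": force on a finger pad.
Only numpy, scipy, OpenCV 4.12 (cv2) and the standard library are available. Lean on these libraries where they do the work, as an engineer would, in place of code of your own. Each camera call takes 0.05 s, during which the arm holds its last target. There are 200 camera calls.

### The job

Air the small test kiln on the bench: pull its drop-down front door all the way down by the bar handle, then bring it back up to half open, 45 degrees from upright, and finish while still holding the bar there, quite still - a spring snaps the door shut if you let go, and it must never be let snap back. Leave the brush mug, the green glaze pot and the brown jar beside the kiln alone.

Things in the scene. Friction and masses are not known exactly. Their poses are not given: they have to be found in the camera images.
- kiln: Bench-top test kiln, grey steel shell with cream firebrick lining, 260 deep (x) x 280 wide (y) x 235 mm high, fixed to the bench. Origin: centre of its underside, on the bench; its own -x axis points out of the front, where the door is; z is up. It stands at a different place and yaw each time. Flat roof 235 mm above the bench.
- door_angle (a joint): Angle (rad) of the kiln's drop-down front door, hinged along its lower edge: 0 = closed (upright), 0.785 = half open (45 degrees), 1.48 = stop, all the way down (nearly level). The upper edge swings out and down along the kiln's -x. A spring closes the door from any angle; holding the bar takes about 2 N when closed, 3.5 N half open, 5.5 N fully down.
- door: The door: grey steel panel 274 wide, 150 high, 8 mm thick, firebrick on its inner face. Origin: middle of the hinge line, at (-134, 0, 85) mm in the kiln's frame; axes are the kiln's when closed, z from hinge to free edge, y along the hinge. Handle: a round wooden bar, 16 mm in diameter, 90 long, parallel to the hinge, on 9 mm steel rods at its ends, 32 mm of open gap between bar and edge.
- door_bar (a point): Centre of the wooden bar, at (-6, 0, 190) mm in the door's frame; the round bar can turn between gripper fingers: 275 mm above the bench with the door closed, 40 mm above the roof; 215 mm high half open; about 96 mm high with the door fully down. Moves with the door.
- brush_mug: Brown clay mug with a handle and brushes standing in it, 80 mm across, 90 mm high (185 mm with brushes), loose, beside the kiln. Origin: centre of its underside. To be left alone.
- glaze_pot: Green glaze pot, 78 mm across, 85 mm high, loose, beside the kiln. Origin: centre of its underside. To be left alone.
- oxide_jar: Brown glass jar with a black lid, 68 mm across, 115 mm high, loose, beside the kiln. Origin: centre of its underside. To be left alone.

How it is judged (in metres and radians):
On the way:
1. the door is pulled all the way down (past 78 degrees) by the fingers on its bar handle (value of joint door_angle above 1.36 rad and contact force between the fingers and door above 0.5 N and distance between the grasp point and door_bar below 0.1 m), for 0.2 s.
At the end, for the whole second after the job is handed in: Door still (under 0.05 rad/s) at 45 degrees from upright, within 5 (0.695 to 0.875 rad), held by the fingers (over 0.5 N, TCP within 100 mm of the bar's middle), propped by nothing else; mug, pot and jar untipped, within 30 mm of where they were (value of joint door_angle between 0.695 and 0.875 rad and velocity of joint door_angle between -0.05 and 0.05 rad/s and contact force between the fingers and door above 0.5 N and distance between the grasp point and door_bar below 0.1 m and contact force between each of brush_mug, glaze_pot, oxide_jar and kiln below 0.2 N and distance of each of brush_mug, glaze_pot, oxide_jar from where it was at the start of the episode below 0.03 m and angle between each of brush_mug, glaze_pot, oxide_jar's own z axis and vertical below 0.2 rad); the arm keeps its last pose, push and grip.
It fails at once if the door is let snap back (closing faster than 2 rad/s) (velocity of joint door_angle below -2 rad/s).
It fails at once if the mug, pot or jar is pushed more than 30 mm or tipped (not (distance of each of brush_mug, glaze_pot, oxide_jar from where it was at the start of the episode below 0.03 m and angle between each of brush_mug, glaze_pot, oxide_jar's own z axis and vertical below 0.2 rad)).
It also fails if it takes over 43 s, if anything falls off the work surface, if the arm or the gripper's body presses on something with over 40 N, if the wrist force passes 120 N, or if a joint passes its speed limit or range.

## Working session

There is one attempt and no reset: what is moved stays moved. The work goes in short steps, Python scripts to look and compute and a shell command to move; the robot and the scene stay as the last step left them, time stands still between calls to the robot, and variables do not carry over. Pictures are saved under pics/ and viewed, at most 10 in all, crops included, and the job is handed in when it is done.

```bash
mkdir -p pics; python3 - <<'E'
from plant import manip, imaging
import cv2,json,numpy as np
o=manip.get_obs();print({k:np.round(o[k],3).tolist() for k in("t","eef_pos","tool_rot","ft_force","width")})
for n in("scene","top"):
    d=imaging.get_image(n);cv2.imwrite(f"pics/{n}0.png",cv2.cvtColor(d["pixels"],cv2.COLOR_RGB2BGR))
    json.dump({k:np.array(d[k]).tolist() for k in d if k!="pixels"},open(f"{n}.json","w"));print(n,d["fov_y"],np.round(d["R"],3).tolist(),np.round(d["t"],3).tolist())
E
```

```text
{'t': 0.0, 'eef_pos': [0.209, 0.615, 0.24], 'tool_rot': [-179.907, 0.007, 161.217], 'ft_force': [-0.403, 0.419, 0.227], 'width': 0.087}
scene 45.16328675873173 [[0.99, -0.14, -0.004], [-0.109, -0.754, -0.648], [0.087, 0.642, -0.762]] [-0.597, 0.23, 1.494]
top 52.0894822069474 [[-0.004, -1.0, 0.008], [-0.99, 0.003, -0.141], [0.141, -0.009, -0.99]] [0.036, 0.661, 1.301]
```

View pics/scene0.png

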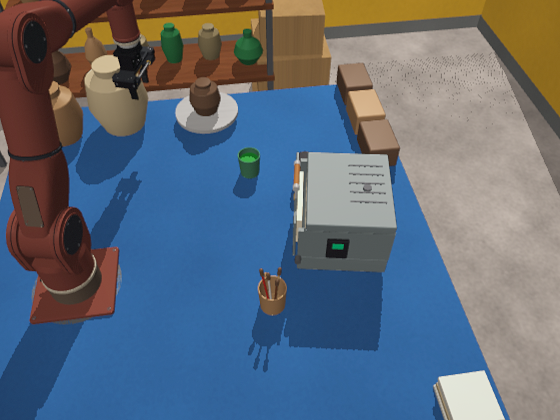

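View pics/top0.png

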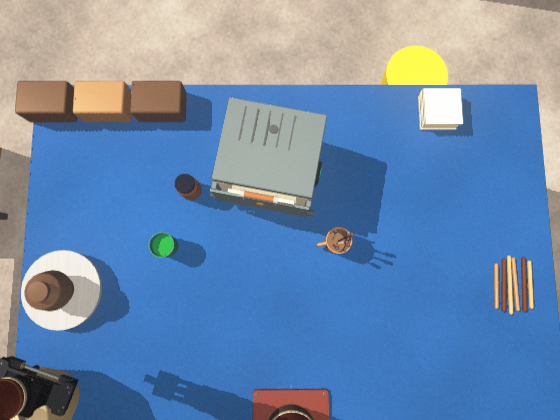

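The scene picture shows the kiln at (345,210) with its door on the left, towards the robot. In the top picture the roof spans about (229,98)–(326,115)–(310,205)–(215,185), the bar is orange at about (258,197), the mug is at (339,240), the pot at (162,245) and the jar at (187,187). I'll enlarge both.

```bash
python3 - <<'E'
import cv2,numpy as np
a=cv2.imread("pics/top0.png")[85:225,165:365];b=cv2.imread("pics/scene0.png")[140:280,240:410]
cv2.imwrite("pics/c1.png",cv2.resize(a,None,fx=4,fy=4,interpolation=cv2.INTER_CUBIC))
cv2.imwrite("pics/c2.png",cv2.resize(b,None,fx=4,fy=4,interpolation=cv2.INTER_CUBIC))
E
```

```text
(no output)
```

View pics/c1.png

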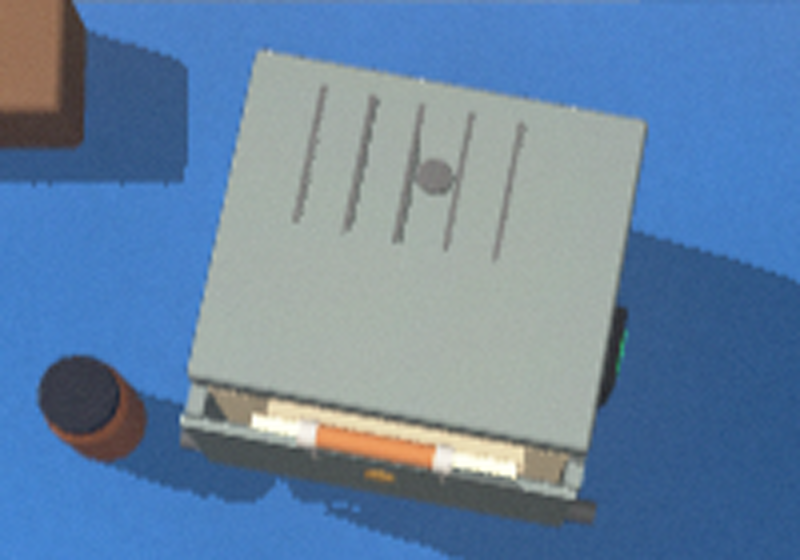

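View pics/c2.png

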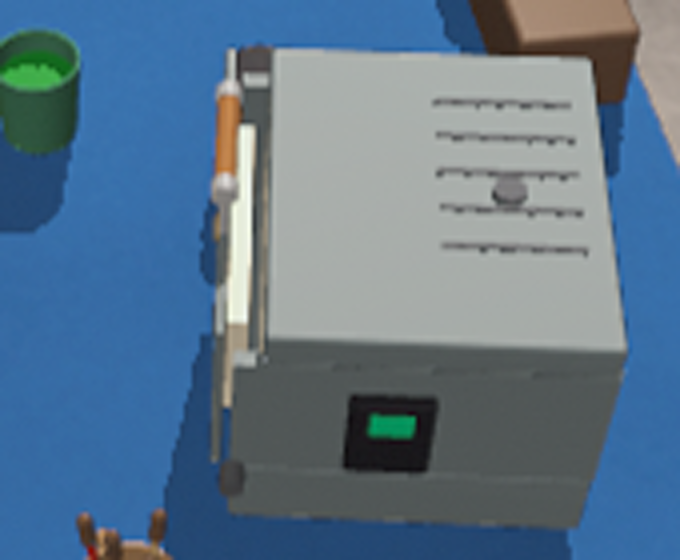

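Crop readings, top view: roof corners (260,52), (646,121), (588,450), (190,376); bar between the white ends from about (315,437) to (436,457). Scene crop: bar ends at (228,90) and (225,190). Next I'll compute positions from these.

```bash
cat >h.py <<'E'
import json,numpy as np
def load(n): return {k:np.array(v) for k,v in json.load(open(f"{n}.json")).items()}
def f(c): return 210/np.tan(np.radians(c["fov_y"]/2))
def at_z(c,u,v,z):
    d=c["R"].T@np.array([(u-c["cx"])/f(c),(v-c["cy"])/f(c),1]);o=-c["R"].T@c["t"]
    return o+d*(z-o[2])/d[2]
def proj(c,X):
    p=c["R"]@X+c["t"];return f(c)*p[:2]/p[2]+[c["cx"],c["cy"]]
E
python3 - <<'E'
from h import *
T=load("top");S=load("scene")
q=lambda u,v,z:at_z(T,u/4+165,v/4+85,z)
P=[q(*p,.235) for p in[(260,52),(646,121),(588,450),(190,376)]]
for p in P:print(p.round(4))
for i in range(4):
    d=P[(i+1)%4]-P[i];print(np.linalg.norm(d).round(4),np.degrees(np.arctan2(d[1],d[0])).round(2))
b=[q(*p,.275) for p in[(315,437),(436,457)]];print("bar",b,(b[0]+b[1])/2,np.linalg.norm(b[0]-b[1]))
s=[at_z(S,u/4+240,v/4+140,.275) for u,v in[(228,90),(225,187)]];print("bar scene",s,(s[0]+s[1])/2)
print("roof scene",[at_z(S,u/4+240,v/4+140,.235) for u,v in[(272,50),(590,58),(626,352),(265,338)]])
for n,u,v,z in[("mug",339,240,.09),("pot",162,245,.085),("jar",185,184,.115)]:print(n,at_z(T,u,v,z))
E
```

```text
[0.9514 0.1696 0.235 ]
[ 0.9008 -0.0994  0.235 ]
[ 0.6687 -0.0554  0.235 ]
[0.7205 0.2144 0.235 ]
0.2736 -100.66
0.2362 169.27
0.2747 79.13
0.2352 -10.99
bar [array([0.67091762, 0.12633064, 0.275     ]), array([0.65744666, 0.04739055, 0.275     ])] [0.66418214 0.0868606  0.275     ] 0.08008124434604962
bar scene [array([0.67656192, 0.1344751 , 0.275     ]), array([0.65933222, 0.0428651 , 0.275     ])] [0.66794707 0.0886701  0.275     ]
roof scene [array([0.72367849, 0.21136489, 0.235     ]), array([0.95680605, 0.1687635 , 0.235     ]), array([ 0.90298299, -0.10390161,  0.235     ]), array([ 0.67037723, -0.05849976,  0.235     ])]
mug [ 0.56382464 -0.1474339   0.09      ]
pot [0.5511801  0.38453148 0.085     ]
jar [0.7315536  0.31411426 0.115     ]
```

Bar centre is at about (0.666, 0.088, 0.275), and kiln yaw is about -10.9°. The measured sizes agree with those given. I'll keep the tool pointing down with yaw near 79°, so the fingers close along the kiln's x. The sequence is up, across, then turn above the bar.

```bash
python3 -m creep '[[1,[0,0,-28],[0,0,0]],[1,[0,0,-28],[0,0,0]],[1,[0,0,-28],[0,0,0]],[1,[0,0,-28],[0,0,0]],[1,[0,0,-28],[0,0,0]],[1,[-30,-17.6,0],[0,0,0]],[1,[-30,-17.6,0],[0,0,0]],[1,[-30,-17.6,0],[0,0,0]],[1,[-30,-17.6,0],[0,0,0]],[1,[-30,-17.6,0],[0,0,0]],[1,[-30,-17.6,0],[0,0,0]],[1,[-30,-17.6,0],[0,0,0]],[1,[-30,-17.6,0],[0,0,0]],[1,[-30,-17.6,0],[0,0,0]],[1,[-30,-17.6,0],[0,0,0]],[1,[-30,-17.6,0],[0,0,0]],[1,[-30,-17.6,0],[0,0,0]],[1,[-30,-17.6,0],[0,0,0]],[1,[-30,-17.6,0],[0,0,0]],[1,[-30,-17.6,0],[0,0,0]]]' 40
python3 -m creep '[[1,[-30,-17.6,0],[0,0,0]],[1,[-30,-17.6,0],[0,0,0]],[1,[-30,-17.6,0],[0,0,0]],[1,[-30,-17.6,0],[0,0,0]],[1,[-30,-17.6,0],[0,0,0]],[1,[0,0,0],[0,0,5.9]],[1,[0,0,0],[0,0,5.9]],[1,[0,0,0],[0,0,5.9]],[1,[0,0,0],[0,0,5.9]],[1,[0,0,0],[0,0,5.9]],[1,[0,0,0],[0,0,5.9]],[1,[0,0,0],[0,0,5.9]],[1,[0,0,0],[0,0,5.9]],[1,[0,0,0],[0,0,5.9]],[1,[0,0,0],[0,0,5.9]],[1,[0,0,0],[0,0,5.9]],[1,[0,0,0],[0,0,5.9]],[1,[0,0,0],[0,0,5.9]],[1,[0,0,0],[0,0,5.4]]]'
```

```text
t: 2.1
eef_pos: [0.5509, 0.2193, 0.381]
tool_rot: [-180.0, -0.0, 161.2]
ft_force: [0.7, 0.2, 0.0]
width: 0.0872
grip_force: 0.0
t: 4.0
eef_pos: [0.6638, 0.089, 0.3808]
tool_rot: [-180.0, 0.0, 78.9]
ft_force: [-0.1, 0.8, -0.3]
width: 0.087
grip_force: 0.0
```

```bash
python3 - <<'E'
from plant import imaging
import cv2,json,numpy as np
d=imaging.get_image("wrist");cv2.imwrite("pics/w1.png",cv2.cvtColor(d["pixels"],cv2.COLOR_RGB2BGR))
json.dump({k:np.array(d[k]).tolist() for k in d if k!="pixels"},open("wrist.json","w"))
from h import *
W=load("wrist");print(proj(W,np.array([.6655,.0875,.275])), proj(W,np.array([.674,.1317,.275])),proj(W,np.array([.657,.0433,.275])))
E
```

```text
[281.60151693 213.82718071] [281.51950491 154.29926087] [281.67566438 267.64665465]
```

View pics/w1.png

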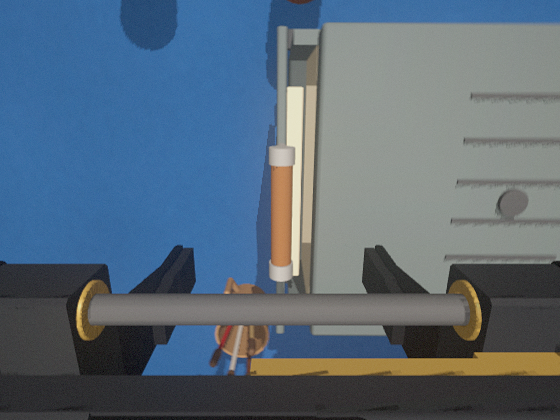

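The wrist view shows the bar upright at column 281.5, rows 147–280. That matches the projection of my estimate, and the two fingers straddle it. Descend and grip.

```bash
python3 -m creep '[[1,[0,2,20],[0,0,0]],[1,[0,0,20],[0,0,0]],[1,[0,0,20],[0,0,0]],[1,[0,0,20],[0,0,0]],[1,[0,0,15],[0,0,0]],[1,[0,0,11],[0,0,0]],[1,[0,0,0],[0,0,0]],[0,[0,0,0],[0,0,0]],[0,[0,0,0],[0,0,0]],[0,[0,0,0],[0,0,0]],[0,[0,0,0],[0,0,0]],[0,[0,0,0],[0,0,0]],[0,[0,0,0],[0,0,0]],[0,[0,0,0],[0,0,0]],[0,[0,0,0],[0,0,0]],[0,[0,0,0],[0,0,0]]]' 40
python3 - <<'E'
import numpy as np
p=None
for k,t in enumerate(np.radians(np.r_[np.arange(0,84,3.5),84,84.5])):
    q=np.array([6*np.cos(t)+190*np.sin(t)-6,190*np.cos(t)-6*np.sin(t)-190])
    if p is not None: print(round(np.degrees(t),1),(-(q-p)).round(1))
    p=q
E
```

```text
t: 5.65
eef_pos: [0.666, 0.0885, 0.2752]
tool_rot: [-180.0, 0.0, 79.1]
ft_force: [0.4, 0.1, -0.2]
width: 0.023
grip_force: 0.0
3.5 [-11.6   0.7]
7.0 [-11.5   1.4]
10.5 [-11.4   2.1]
14.0 [-11.3   2.8]
17.5 [-11.1   3.5]
21.0 [-10.8   4.2]
24.5 [-10.6   4.8]
28.0 [-10.2   5.5]
31.5 [-9.9  6.1]
35.0 [-9.5  6.7]
38.5 [-9.1  7.2]
42.0 [-8.6  7.8]
45.5 [-8.1  8.3]
49.0 [-7.6  8.8]
52.5 [-7.1  9.2]
56.0 [-6.5  9.6]
59.5 [-5.9 10. ]
63.0 [-5.3 10.4]
66.5 [-4.6 10.7]
70.0 [-4.  10.9]
73.5 [-3.3 11.1]
77.0 [-2.6 11.3]
80.5 [-1.9 11.5]
84.0 [-1.2 11.5]
84.5 [-0.1  1.7]
```

```bash
python3 -m creep '[[0,[0,0,0],[0,0,0]],[0,[0,0,0],[0,0,0]],[0,[0,0,0],[0,0,0]],[0,[0,0,0],[0,0,0]],[0,[0,0,0],[0,0,0]]]' 45
python3 -m creep '[[0,[0,-11.6,0.7],[0,0,0]],[0,[0,-11.5,1.4],[0,0,0]],[0,[0,-11.4,2.1],[0,0,0]],[0,[0,0,0],[0,0,0]],[0,[0,0,0],[0,0,0]]]'
```

```text
t: 6.15
eef_pos: [0.6659, 0.0885, 0.2753]
tool_rot: [-180.0, 0.0, 79.1]
ft_force: [-1.8, -0.2, 1.5]
width: 0.015
grip_force: 44.9
t: 6.65
eef_pos: [0.6332, 0.095, 0.2722]
tool_rot: [179.8, -0.1, 79.1]
ft_force: [2.7, -0.1, 7.6]
width: 0.0146
grip_force: 45.0
```

```bash
python3 -m creep '[[0,[0,-11.3,2.8],[0,0,0]],[0,[0,-11.1,3.5],[0,0,0]],[0,[0,-10.8,4.2],[0,0,0]],[0,[0,-10.6,4.8],[0,0,0]],[0,[0,-10.2,5.5],[0,0,0]],[0,[0,-9.9,6.1],[0,0,0]],[0,[0,-9.5,6.7],[0,0,0]],[0,[0,-9.1,7.2],[0,0,0]],[0,[0,-8.6,7.8],[0,0,0]],[0,[0,0,0],[0,0,0]],[0,[0,0,0],[0,0,0]]]'
```

```text
t: 7.75
eef_pos: [0.5441, 0.1129, 0.2232]
tool_rot: [179.8, -0.1, 79.1]
ft_force: [6.2, 2.3, 2.7]
width: 0.0148
grip_force: 45.1
```

```bash
python3 - <<'E'
from plant import imaging
import cv2
a=imaging.get_image("scene")["pixels"][130:290,200:410];cv2.imwrite("pics/s2.png",cv2.cvtColor(cv2.resize(a,None,fx=3,fy=3),cv2.COLOR_RGB2BGR))
E
```

```text
(no output)
```

View pics/s2.png

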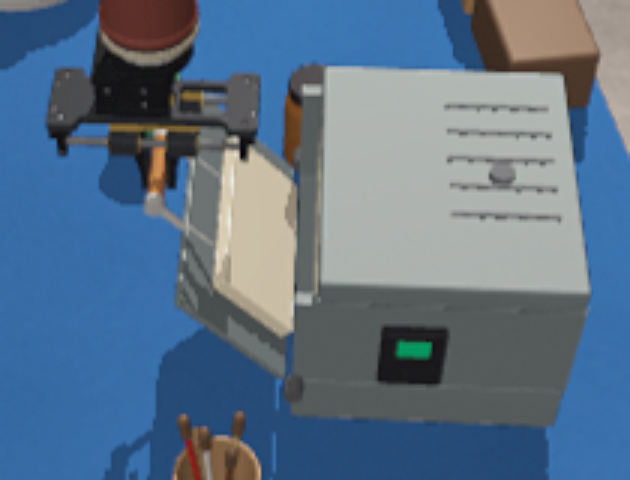

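The door is open about 42°, and the bar is held between the fingers at crop (157,175), clear of everything. Continue down.

```bash
python3 -m creep '[[0,[0,-8.1,8.3],[0,0,0]],[0,[0,-7.6,8.8],[0,0,0]],[0,[0,-7.1,9.2],[0,0,0]],[0,[0,-6.5,9.6],[0,0,0]],[0,[0,-5.9,10],[0,0,0]],[0,[0,-5.3,10.4],[0,0,0]],[0,[0,0,0],[0,0,0]]]'
python3 -m creep '[[0,[0,-4.6,10.7],[0,0,0]],[0,[0,-4,10.9],[0,0,0]],[0,[0,-3.3,11.1],[0,0,0]],[0,[0,-2.6,11.3],[0,0,0]],[0,[0,-1.9,11.5],[0,0,0]],[0,[0,-0.8,6],[0,0,0]],[0,[0,0,0],[0,0,0]],[0,[0,0,0],[0,0,0]],[0,[0,0,0],[0,0,0]],[0,[0,0,0],[0,0,0]]]'
```

```text
t: 8.5
eef_pos: [0.5046, 0.1207, 0.1664]
tool_rot: [179.8, -0.1, 79.1]
ft_force: [7.7, 1.4, 4.2]
width: 0.0146
grip_force: 44.8
t: 9.5
eef_pos: [0.4869, 0.1241, 0.1055]
tool_rot: [180.0, -0.1, 79.1]
ft_force: [0.1, 2.7, 7.5]
width: 0.0141
grip_force: 44.2
```

```bash
python3 - <<'E'
from plant import imaging
import cv2
a=imaging.get_image("scene")["pixels"][130:290,200:410];cv2.imwrite("pics/s3.png",cv2.cvtColor(cv2.resize(a,None,fx=3,fy=3),cv2.COLOR_RGB2BGR))
E
```

```text
(no output)
```

View pics/s3.png

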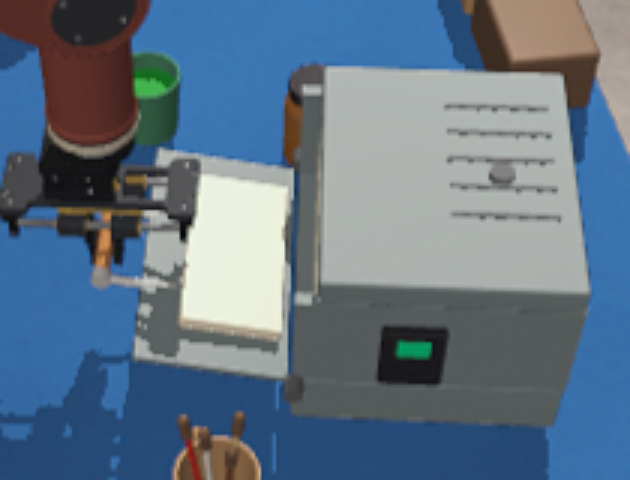

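The door is nearly level and the bar is still held, with its end cap at crop (101,278). I'll press a little further for margin and hold. Then I'll check the angle from the cap and work out the return path.

```bash
python3 -m creep '[[0,[0,-0.3,5],[0,0,0]],[0,[0,0,0],[0,0,0]],[0,[0,0,0],[0,0,0]],[0,[0,0,0],[0,0,0]],[0,[0,0,0],[0,0,0]]]'
python3 - <<'E'
from h import *
S=load("scene");a=np.radians(-10.85);ux=np.array([np.cos(a),np.sin(a),0]);uy=np.array([-np.sin(a),np.cos(a),0])
b0=np.array([.666,.0877,0])
for th in (74,78,82,85):
    t=np.radians(th);o=.006*np.cos(t)+.19*np.sin(t)-.006;z=.085+.19*np.cos(t)-.006*np.sin(t)
    print(th,((proj(S,b0-ux*o-uy*.041+[0,0,z])-[200,130])*3).round(1), (b0-ux*o+[0,0,z]).round(4))
t=np.radians(45);print((b0-ux*(.006*np.cos(t)+.19*np.sin(t)-.006)+[0,0,.085+.184*np.cos(t)]).round(4))
E
```

```text
t: 10.05
eef_pos: [0.4863, 0.1242, 0.1003]
tool_rot: [-180.0, -0.1, 79.1]
ft_force: [-1.9, 3.0, 9.1]
width: 0.0141
grip_force: 44.1
74 [102.  259.7] [0.4909 0.1213 0.1316]
78 [100.1 267.9] [0.4881 0.1218 0.1186]
82 [ 99.2 276.1] [0.4863 0.1221 0.1055]
85 [ 99.1 282.3] [0.4855 0.1223 0.0956]
[0.5358 0.1127 0.2151]
```

The cap position fits about 82° before the extra press and about 84° now, so the full opening is done. Return to 45°.

```bash
python3 -m creep '[[0,[0,0.3,-5],[0,0,0]],[0,[0,0.8,-6],[0,0,0]],[0,[0,1.9,-11.5],[0,0,0]],[0,[0,2.6,-11.3],[0,0,0]],[0,[0,3.3,-11.1],[0,0,0]],[0,[0,4,-10.9],[0,0,0]],[0,[0,4.6,-10.7],[0,0,0]],[0,[0,5.3,-10.4],[0,0,0]],[0,[0,5.9,-10],[0,0,0]],[0,[0,6.5,-9.6],[0,0,0]],[0,[0,7.1,-9.2],[0,0,0]],[0,[0,5,-5.8],[0,0,0]],[0,[0,2.6,-3],[0,0,0]],[0,[0,0,0],[0,0,0]],[0,[0,0,0],[0,0,0]],[0,[0,0,0],[0,0,0]]]'
```

```text
t: 11.65
eef_pos: [0.5417, 0.113, 0.2119]
tool_rot: [179.1, 0.0, 79.0]
ft_force: [56.0, 3.6, -53.9]
width: 0.0136
grip_force: 46.8
```

There's a large force, about 78 N, pulling the tool along the door towards the hinge. I'll ease the tool that way.

```bash
python3 -m creep '[[0,[0,1.5,1.5],[0,0,0]],[0,[0,1.5,1.5],[0,0,0]],[0,[0,0,0],[0,0,0]]]'
python3 - <<'E'
from plant import imaging
import cv2
a=imaging.get_image("scene")["pixels"][130:290,200:410];cv2.imwrite("pics/s4.png",cv2.cvtColor(cv2.resize(a,None,fx=3,fy=3),cv2.COLOR_RGB2BGR))
E
```

```text
t: 11.95
eef_pos: [0.5405, 0.1133, 0.2104]
tool_rot: [179.7, 0.0, 79.1]
ft_force: [21.6, 3.2, -18.0]
width: 0.0131
grip_force: 46.3
```

View pics/s4.png

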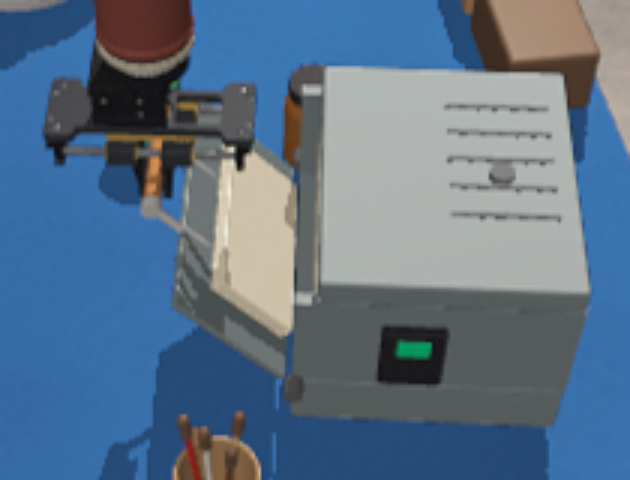

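The bar is still held, with its end cap at crop (151,206). I'll take out the remaining load and estimate the door angle from the cap.

```bash
python3 -m creep '[[0,[0,1.1,0.9],[0,0,0]],[0,[0,0,0],[0,0,0]],[0,[0,0,0],[0,0,0]]]'
python3 - <<'E'
from h import *
S=load("scene");a=np.radians(-10.85);ux=np.array([np.cos(a),np.sin(a),0]);uy=np.array([-np.sin(a),np.cos(a),0])
b0=np.array([.666,.0877,0])
for th in (39,42,45,48,51):
    t=np.radians(th);o=.006*np.cos(t)+.19*np.sin(t)-.006;z=.085+.19*np.cos(t)-.006*np.sin(t)
    print(th,((proj(S,b0-ux*o-uy*.041+[0,0,z])-[200,130])*3).round(1), (b0-ux*o+[0,0,z]).round(4))
E
```

```text
t: 12.3
eef_pos: [0.5404, 0.1133, 0.2101]
tool_rot: [179.8, -0.0, 79.1]
ft_force: [11.4, 3.2, -7.6]
width: 0.013
grip_force: 46.1
39 [158.8 196. ] [0.5499 0.11   0.2289]
42 [151.3 200.5] [0.5427 0.1113 0.2222]
45 [144.2 205.3] [0.5358 0.1127 0.2151]
48 [137.6 210.2] [0.5293 0.1139 0.2077]
51 [131.5 215.4] [0.5232 0.1151 0.1999]
```

The geometry (bar slid about 9 mm up between the pads) and the cap both point to about 43.3°. I'll nudge 1.5° more open along the tangent and check both views in one picture.

```bash
python3 -m creep '[[0,[0,-1.8,1.7],[0,0,0]],[0,[0,-1.8,1.8],[0,0,0]],[0,[0,0,0],[0,0,0]],[0,[0,0,0],[0,0,0]],[0,[0,0,0],[0,0,0]]]'
python3 - <<'E'
from plant import imaging
import cv2,numpy as np
a=imaging.get_image("scene")["pixels"][160:250,230:310];b=imaging.get_image("top")["pixels"][170:260,205:325]
z=lambda i,s:cv2.resize(i,None,fx=s,fy=s,interpolation=cv2.INTER_CUBIC)
cv2.imwrite("pics/s5.png",cv2.cvtColor(np.hstack([z(a,4),z(b,4)]),cv2.COLOR_RGB2BGR))
from h import *
S=load("scene");T=load("top");a=np.radians(-10.85);ux=np.array([np.cos(a),np.sin(a),0]);uy=np.array([-np.sin(a),np.cos(a),0])
h=np.array([.666,.0877,.085])+ux*.006
for th in (40,42,44,46,48,50):
    t=np.radians(th);P=lambda x,y,z:h+ux*(x*np.cos(t)-z*np.sin(t))+uy*y+np.array([0,0,z*np.cos(t)+x*np.sin(t)])
    P=lambda x,y,z:h+ux*(x*np.cos(t)-z*np.sin(t))+uy*y+np.array([0,0,z*np.cos(t)+x*np.sin(t)])
    print(th,"cap",((proj(S,P(-.006,-.041,.19))-[230,160])*4).round(0),"near corner",((proj(S,P(-.004,-.137,.15))-[230,160])*4).round(0),"top corners R,L",(([320,0]+(proj(T,P(-.004,-.137,.15))-[205,170])*4)).round(0),([320,0]+(proj(T,P(-.004,.137,.15))-[205,170])*4).round(0))
E
```

```text
t: 12.8
eef_pos: [0.5375, 0.1139, 0.2071]
tool_rot: [179.8, -0.1, 79.1]
ft_force: [13.1, 2.7, -5.4]
width: 0.013
grip_force: 46.1
40 cap [ 88. 143.] near corner [118. 279.] top corners R,L [708. 292.] [318. 219.]
42 cap [ 82. 147.] near corner [113. 282.] top corners R,L [707. 298.] [318. 225.]
44 cap [ 75. 152.] near corner [108. 285.] top corners R,L [705. 303.] [317. 230.]
46 cap [ 69. 156.] near corner [103. 288.] top corners R,L [704. 309.] [317. 236.]
48 cap [ 63. 160.] near corner [ 98. 292.] top corners R,L [703. 314.] [317. 241.]
50 cap [ 58. 165.] near corner [ 93. 295.] top corners R,L [702. 319.] [317. 247.]
```

View pics/s5.png

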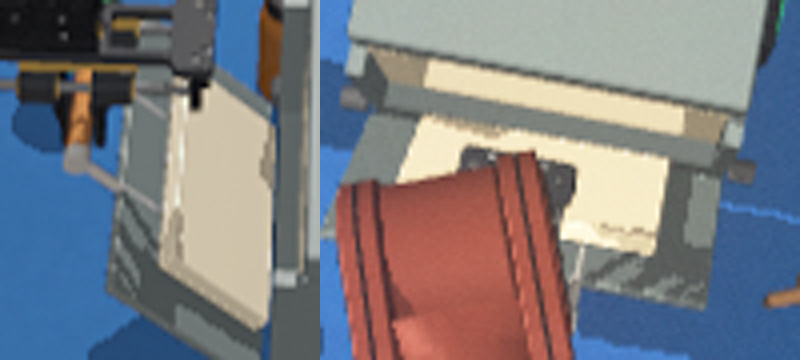

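The cap at (76,158), the near corner at (106,292) and the top-view corner at (706,308) all give 44–46°. I'll let it settle, check for drift and hand in.

```bash
python3 -m creep '[[0,[0,0,0],[0,0,0]],[0,[0,0,0],[0,0,0]],[0,[0,0,0],[0,0,0]],[0,[0,0,0],[0,0,0]],[0,[0,0,0],[0,0,0]],[0,[0,0,0],[0,0,0]],[0,[0,0,0],[0,0,0]],[0,[0,0,0],[0,0,0]],[0,[0,0,0],[0,0,0]],[0,[0,0,0],[0,0,0]]]' && python3 -c "
from plant import manip
print(max(abs(x) for x in manip.get_obs()['qvel']))
print(manip.job_done())"
```

```text
t: 13.9
eef_pos: [0.5375, 0.1139, 0.2071]
tool_rot: [179.8, -0.1, 79.1]
ft_force: [11.8, 1.3, -4.9]
width: 0.0128
grip_force: 46.1
0.10791114073745778
the job is handed in; nothing more can be done
None
```

I pulled the kiln door down to about 84°, brought it back to about 45°, and handed the job in with the bar still gripped and the arm not drifting; the wrist force briefly reached about 78 N on the way up (limit 120 N), I saw no contact with the mug, pot or jar, and no verdict came back.

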